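Free the wash-down cap of a dough sheeter's roller drive

ROBOT

A 6-joint arm with a two-finger parallel gripper is mounted at the origin on the work surface. World frame = base frame: x ahead of the robot, y to its left, z up, the work surface at z = 0. Lengths are in m, angles in rad, forces in N, time in s.
With the tool pointing down it reaches from about 0.3 to 0.775 m from the base axis. Payload 14.6 kg.
Tool frame: the origin (TCP) lies on the centre line of the jaws, within the pads' length; the fingertips stand 19 mm ahead of it and the grasp point (between the pads) is the TCP; z points along the fingers, y is the direction in which the jaws open and shut (so a half turn about z gives the same grasp; the last joint's range is limited). The gripper opens to 94 mm and grips with 3 to 60 N. Pads are 16 mm wide; open, the fingers measure 119 mm over their backs; the gripper's body (75 mm by 177 mm) begins 78 mm behind the grasp point.
Start: joints at [-1.306, 0.3, 1.521, -0, 1.321, -0.067], TCP at [0.179, -0.52, 0.224] pointing down, gripper open.
Joint ranges: [-3.03, 3.03], [-0.79, 2.21], [0.23, 2.52], [-1.04, 4.18], [0, 3.07], [-2.55, 2.55]. Speed limits (rad/s): [2.22, 2.22, 2.57, 3.14, 3.14, 3.14].

INTERFACE

Orientations are given as [roll, pitch, yaw] about the fixed x, y, z axes, in that order (R = Rz(yaw) Ry(pitch) Rx(roll)).
In Python, from station import ctrl gives the robot as it stands. The module is installed in compiled form; this text tells all that it offers.
- The arm moves only by the shell command python3 -m creep 'ROWS' [FORCE]. ROWS is a JSON object of lists of equal length, an entry for each row: "translation": the shift along the world's x, y, z in mm, a list of three; "yaw": the turn about the world's z in rad; "gripper": the closure in counts, from 0 (fully open) to 255 (shut). A call has 1 to 5 rows; each row is the pose to reach, as a shift and turn from the pose measured when the call began; what a row does not reach only later rows make up. A row lasts 1/12 s, in which the tool goes at most 41.7 mm and 7.16 degrees, less where a joint would pass 70% of its speed; a pose out of reach is approached as far as the arm can. A call with a gripper value outside its range is refused whole. The fingers move at their own pace and stop on an object; FORCE is the grip in N (left out, the last holds). Time passes only in rows, so rows that repeat a pose let the fingers close. It gives the time, the measured TCP pose, the force and the opening at its end, in the units of the state.
- ctrl.get_obs(): the state, without advancing time (a new reading comes with each control period).
- ctrl.camera(name): name is "side" or "top" or "wrist"; returns a dict with "pixels" (384x512x3 uint8, red, green, blue), "depth" (384x512 float32, m along the optical axis (not along the pixel's ray), 0 where there is no reading), "fx", "fy", "cx", "cy" (pixels), "R" (3x3) and "t" (3): a world point X has camera coordinates R X + t; the wrist camera has in their place "tool_from_camera" (4x4, takes a point from camera to tool coordinates, whose origin is the TCP and whose axes are the flange's). Camera axes: x right, y down, z forward; pixel columns grow to the right and rows downward; lengths in m; the calibration is good to about 2 mm. A picture is of the moment at which its call begins: read the wrist's pose just before it.
- ctrl.hand_in(): hands the job in, once; it reports no verdict.
The state is a dict: "time_s": time; "qpos": joint angles; "joint_vel": joint speeds; "tau": joint torques, N m; "ee_pos": TCP position; "eef_rot": TCP orientation; "force": force on the tool from outside, world axes, zero at the start; "moment": the same for the moment, N m; "grip_width": finger opening in m.
Only numpy, scipy, OpenCV 4.12 (cv2) and the standard library are available. Lean on these libraries where they do the work, as an engineer would, in place of code of your own. Each camera call takes 0.05 s, during which the arm holds its last target. There are 200 camera calls.

TASK

To get at the roller drive for greasing, take the scraper bar out of the forks over the two caps, lay it centred in the two forks of the low separate rest and let go. Then unscrew the cap on the square collar: nobody knows which way its quick thread goes, so try it one way and, if it comes up against its stop, the other way, about a fifth of a turn. Lift it straight off and finish with the gripper still holding it, upright and still, at least 10 cm above its seat, leaving the other cap on and the other things on the bench undisturbed.

Things in the scene. Friction and masses are not known exactly. Their poses are not given: they have to be found in the camera images.
- housing: White box of the roller drive, fixed, 110 (x) by 300 (y) by 55 mm high; origin: centre of its underside, z up. On its top at y = +60 and -60 mm sit two collars, one square, one round (at either end), each under an identical cap. At y = +130 and -130 mm stand forks 12 mm thick, seats 142 mm above the bench, 24 mm wide (x) between 10 mm lips, holding the scraper bar 13 mm above the caps.
- collar_square: Square steel collar, 88 x 88 x 8 mm, fixed on the housing under the cap to be taken off; origin: centre of its underside, 55 mm above the bench; axes parallel to the housing's.
- collar_round: Round steel collar, 72 mm across, 8 mm thick, fixed on the housing under the cap that stays; origin: centre of its underside; axes parallel to the housing's.
- cap: The cap to take off, loose, about 120 g, on the square collar. Black plastic, 66 mm high: ribbed round body 62 mm across, 0 to 40 mm, and on top an upright grip bar 14 mm thick (cap x), 48 mm long (cap y), 40 to 66 mm up. Origin: centre of the underside, z up, 63 mm above the bench at the start, when its axes are parallel to the housing's within 0.03 rad.
- cap_grip (a point): Point in the middle of the grip bar of the cap to take off, 53 mm above the cap's underside; axes as the cap's. Pinch the bar across its 14 mm thickness from above.
- cap_seat (a point): Middle of the square collar's top, where the cap sits. Two inner lugs lock the cap (2 mm of play upward). The quick thread is right- or left-handed, hidden, drawn anew each start: the wrong way it meets a hard stop within 0.3 rad; the right way it turns easily and is free from about 1.05 rad (best 1.2) to its end stop at about 1.4 rad. Free, it lifts straight up, clear of its coupling after 35 mm.
- other_cap: The identical cap on the round collar, to be left alone. Same size and shape, same way round.
- scraper_bar: Straight aluminium bar, 16 mm wide (x), 300 mm long (y), 14 mm high, 200 g, loose, lying in the housing's two forks over the caps. Origin: centre of its underside, z up. Grip it across its 16 mm width at its middle, between the two caps. The two ends are alike.
- rest: Low steel rest for the bar, fixed to the bench: foot plate 70 mm (x) by 230 mm (y) by 10 mm, with two upright forks 12 mm thick at y = +100 and -100 mm. Their seats are 90 mm above the bench and 32 mm wide (x) between lips 10 mm high. Origin: centre of the underside, z up; the bar lies along y.
- rest_seat (a point): Point midway between the rest's two seats at seat height, 90 mm above the bench, where the middle of the bar's underside belongs; axes as the rest's.
- dredger: Bystander: metal flour shaker, 66 mm across, 110 mm high; origin under its centre.
- rolling_pin: Bystander: wooden rolling pin lying along its y, 370 mm long, 42 mm thick; origin under its centre.
- dough_cutter: Bystander: flat steel dough cutter, 120 x 130 mm, 20 mm high, wooden handle; origin under its centre.
- cutter_ring: Bystander: steel pastry ring, 72 mm across, 35 mm high; origin under its centre.
- mixing_bowl: Bystander: steel bowl, 130 mm across, 60 mm high; origin under its centre.
- measuring_cup: Bystander: steel measuring cup with handle at its +y, 76 mm across, 70 mm high; origin under its centre.
- pastry_brush: Bystander: wooden pastry brush lying on the bench; origin under its middle.
There are look-alikes about, which are no part of the job. Leave any brown or pink look-alike of the cap alone.

How it is judged:
By the outcome, as a careful person would: the job done as asked, in the order asked, and still so for the second after the job is handed in, while the arm keeps its last pose, push and grip.
It also fails if it takes over 51 s, if anything falls off the work surface, if the arm or the gripper's body presses on something with over 40 N, if the wrist force passes 120 N, or if a joint passes its speed limit or range.

## Working session

There is one attempt and no reset: what is moved stays moved. The work goes in short steps, Python scripts to look and compute and a shell command to move; the robot and the scene stay as the last step left them, time stands still between calls to the robot, and variables do not carry over. Pictures are saved under pics/ and viewed, about 8 in all and at most 12, crops included, and the job is handed in when it is done.

```bash
mkdir -p pics; cat > h.py <<'E'
import numpy as np,cv2
from station import ctrl
def grab(n):
    o=ctrl.get_obs(); c=ctrl.camera(n)
    np.savez(f'{n}.npz',**{k:v for k,v in c.items()},ee=o['ee_pos'],rot=o['eef_rot']); return c
def save(c,f,crop=None,s=1):
    im=c['pixels'][:,:,::-1]
    if crop: im=im[crop[1]:crop[3],crop[0]:crop[2]]
    cv2.imwrite('pics/'+f,cv2.resize(im,None,fx=s,fy=s,interpolation=cv2.INTER_CUBIC))
E
python3 - <<'E'
from h import *
a=grab('top');b=grab('side')
cv2.imwrite('pics/a.png',a['pixels'][:,:,::-1]);save(b,'b.png')
o=ctrl.get_obs();print(o)
for c in(a,b):print(c['fx'],c['cx'],c['cy'],c['R'],c['t'],-np.array(c['R']).T@c['t'])
E
```

```text
{'time_s': 0.1, 'qpos': array([-1.30561601e+00,  3.00400516e-01,  1.52150889e+00,  1.10902731e-05,
        1.32069777e+00, -6.65952242e-02]), 'joint_vel': array([ 0.00030011, -0.00085604, -0.00418816,  0.00011815, -0.00115942,
       -0.00017769]), 'tau': array([ 1.53538567e-03, -5.32643974e+01, -3.53280723e+01,  7.09672831e-02,
        2.35823379e-02, -8.13654287e-05]), 'ee_pos': array([ 0.17909392, -0.51980054,  0.22395557]), 'eef_rot': array([-3.14058109e+00, -7.82311161e-05,  3.31772750e-01]), 'force': array([-0.47353366,  0.57233394,  0.80326458]), 'moment': array([-0.03110282, -0.02180922,  0.02025947]), 'grip_width': 0.0935177619480448}
465.645943242572 255.56187271729522 186.79682475717544 [[ 1.33745805e-02 -9.99909255e-01  1.61336660e-03]
 [-9.85957558e-01 -1.34565396e-02 -1.66453045e-01]
 [ 1.66459651e-01  6.35528655e-04 -9.86048062e-01]] [-0.03898702  0.55028752  1.49068564] [ 0.29494256 -0.03252589  1.56154762]
372.93783324904246 252.56093968122642 193.36778343196332 [[-0.98769491 -0.15558642  0.015863  ]
 [-0.12767425  0.74358484 -0.65633899]
 [ 0.09032195 -0.65028798 -0.75429934]] [0.52879292 0.17259039 1.15445896] [0.44004844 0.70466819 0.97569718]
```

View pics/a.png

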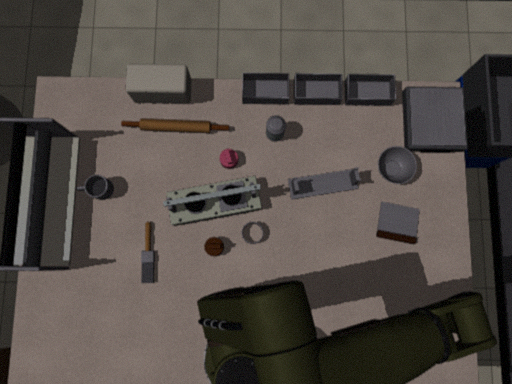

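View pics/b.png

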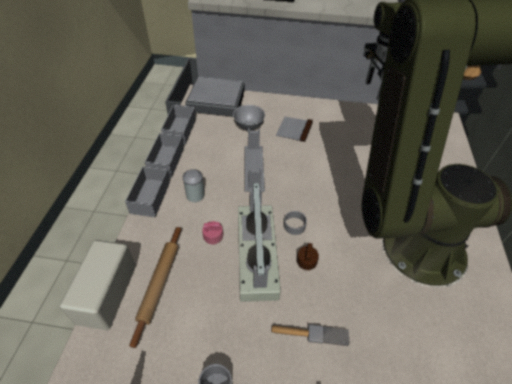

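The top view shows the housing with the bar at about (213,200) and the rest at (323,184). Cap candidates are the two black caps under the bar at (196,203) and (233,195), the pink look-alike at (229,158) and the brown one at (214,246). I choose between the two black caps by collar shape, checked in a close crop.

```bash
cat >> h.py <<'E'
def cloud(c):
    d=np.array(c['depth']);v,u=np.indices(d.shape)
    P=np.stack([(u-c['cx'])/c['fx']*d,(v-c['cy'])/c['fy']*d,d],-1)
    if 'R' in c: W=(P-np.array(c['t']))@np.array(c['R'])
    else:
        from scipy.spatial.transform import Rotation as Ro
        T=np.array(c['tool_from_camera']);W=P@T[:3,:3].T+T[:3,3]
        W=W@Ro.from_euler('xyz',c['rot']).as_matrix().T+c['ee']
    W[d==0]=np.nan; return W
def rect(P):
    (c,s,a)=cv2.minAreaRect((P[:,:2]*1000).astype(np.float32)); return np.round(c,1),np.round(s,1),round(a,1)
E
python3 - <<'E'
from h import *
T=np.load('top.npz');S=np.load('side.npz')
a=cv2.resize(T['pixels'][165:230,155:275],None,fx=6,fy=6,interpolation=2)
b=cv2.resize(S['pixels'][180:310,195:330],None,fx=4.2,fy=4.2,interpolation=2)
a=a[:390,:720]
h=np.zeros((600,800,3),np.uint8)
a=cv2.resize(a,(400,217));h[:217,:400]=a
b=b[:546,:400];h[:b.shape[0],400:400+b.shape[1]]=b
cv2.imwrite('pics/c.png',h[:,:,::-1])
for n,c in(('top',T),('side',S)):
    W=cloud(c);z=W[...,2]
    print(n,'bench z',np.nanmedian(z[250:300,50:120] if n=='top' else z[150:180,300:340]))
    for name,(x0,x1,y0,y1) in {'housing':(.15,.42,-.09,.3) if 0 else (.4,.7,-.06,.3),'rest':(.4,.7,-.38,-.07)}.items():
        m=(W[...,0]>x0)&(W[...,0]<x1)&(W[...,1]>y0)&(W[...,1]<y1)
        hh,e=np.histogram(z[m],bins=np.arange(-.01,.2,.01));print(name,hh)
    # deproject named pixels
    for p in ([(213,200),(213,192),(170,200),(257,187),(323,184),(294,187),(354,177)] if n=='top' else [(258,240),(257,190),(260,275),(254,160)]):
        print(p,np.round(W[p[1],p[0]],3))
E
```

```text
top bench z 0.0002412670093436204
housing [2942 2675   35   52  203  267 1413  482   35   23  101  261   29   27
   26   67  507   29    0    0]
rest [3400 3724  574   16   17   19   18   19   13   49   63   13    0    0
    0    0    0    0    0    0]
(213, 200) [0.504 0.107 0.052]
(213, 192) [0.514 0.098 0.158]
(170, 200) [0.488 0.229 0.152]
(257, 187) [nan nan nan]
(323, 184) [ 0.569 -0.259  0.013]
(294, 187) [ 0.545 -0.155  0.084]
(354, 177) [ 0.584 -0.352  0.07 ]
side bench z -0.000281682249334659
housing [3845 2777  159  136  241  158 1695  450   87   91  126  422   43   35
   36   61  570    1    0    0]
rest [2227 2087  265   33   47   48   48   51   62   75   41    8    0    0
    0    0    0    0    0    0]
(258, 240) [0.499 0.156 0.156]
(257, 190) [ 0.528 -0.019  0.154]
(260, 275) [0.481 0.239 0.123]
(254, 160) [ 0.576 -0.292  0.009]
```

View pics/c.png

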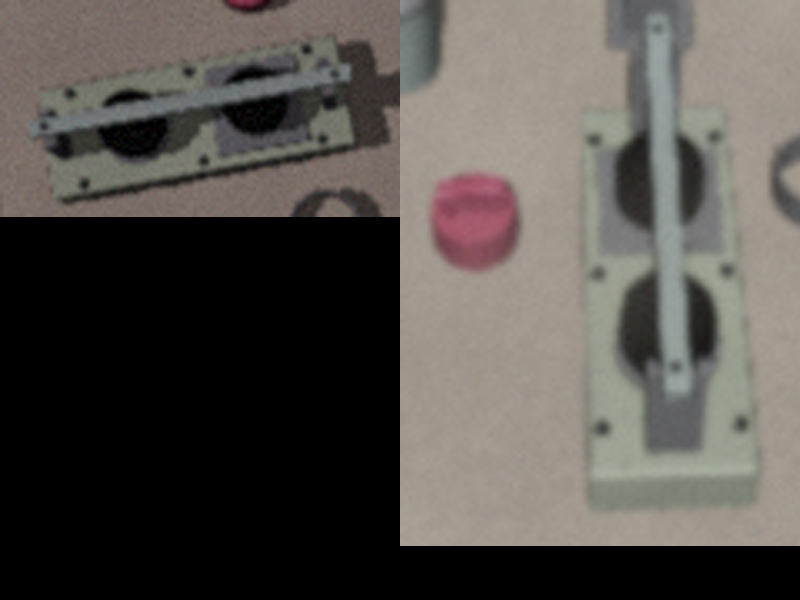

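The crop shows the square collar under the cap nearer the rest (top ≈(233,195), lower y). The round collar is under the other cap at ≈(196,203). Next I measure poses from both views.

```bash
python3 - <<'E'
from h import *
for n in('top','side'):
    W=cloud(np.load(n+'.npz')).reshape(-1,3);x,y,z=W.T
    H=(x>.4)&(x<.65)&(y>-.09)&(y<.3)
    R=(x>.48)&(x<.66)&(y>-.4)&(y<-.13)
    for name,m in {'bar':H&(z>.147)&(z<.165),'housetop':H&(z>.047)&(z<.059),'restfoot':R&(z>.006)&(z<.016),'restforks':R&(z>.06)&(z<.115)}.items():
        P=W[m];
        P=P[np.linalg.norm(P[:,:2]-np.median(P[:,:2],0),axis=1)<.18]
        u=np.linalg.svd(P[:,:2]-P[:,:2].mean(0),full_matrices=0)[2][0]
        print(n,name,len(P),'mean',P.mean(0).round(4),'zmed',np.median(P[:,2]).round(4),'z95',np.percentile(P[:,2],97).round(4),rect(P),'dir',np.degrees(np.arctan2(u[1],u[0])).round(1))
    P=W[R&(z>.06)&(z<.115)]
    for k in(P[:,1]>-.25,P[:,1]<=-.25): print(' fork',P[k].mean(0).round(4),P[k].min(0).round(3),P[k].max(0).round(3))
E
```

```text
top bar 571 mean [0.5064 0.1038 0.1552] zmed 0.1554 z95 0.161 (array([506.8, 102.7]), array([ 35.2, 298.7]), 11.5) dir -78.9
top housetop 1430 mean [0.499 0.112 0.054] zmed 0.0542 z95 0.0585 (array([543.6, 113.9]), array([187. , 300.3]), 11.5) dir -78.4
top restfoot 1110 mean [ 0.5708 -0.2577  0.01  ] zmed 0.0097 z95 0.0152 (array([ 570.9, -265.6]), array([179.6, 261.1]), 0.8) dir -82.4
top restforks 90 mean [ 0.5888 -0.3546  0.0861] zmed 0.0888 z95 0.1024 (array([ 589.8, -356.2]), array([44.5, 14.1]), 9.8) dir -168.7
 fork [ 0.5536 -0.1587  0.089 ] [ 0.533 -0.168  0.063] [ 0.576 -0.15   0.105]
 fork [ 0.5888 -0.3546  0.0861] [ 0.568 -0.367  0.061] [ 0.611 -0.346  0.105]
side bar 592 mean [0.5042 0.1191 0.1552] zmed 0.1554 z95 0.1585 (array([507.2, 102.7]), array([ 33.3, 301.7]), 11.4) dir 101.0
side housetop 1527 mean [0.4992 0.1587 0.0544] zmed 0.0545 z95 0.058 (array([542. , 126.5]), array([188.2, 276.5]), 11.4) dir 105.0
side restfoot 538 mean [ 0.5756 -0.2734  0.01  ] zmed 0.0098 z95 0.0142 (array([ 572.3, -257.6]), array([ 70. , 231.9]), 10.1) dir 99.7
side restforks 129 mean [ 0.5549 -0.1561  0.0808] zmed 0.082 z95 0.1004 (array([ 555.3, -158.1]), array([43.8, 18.7]), 14.9) dir -170.1
 fork [ 0.5549 -0.1561  0.0808] [ 0.533 -0.172  0.061] [ 0.578 -0.149  0.103]
 fork [ 0.5886 -0.3533  0.0804] [ 0.568 -0.368  0.061] [ 0.611 -0.345  0.1  ]
```

```bash
python3 -m creep '{"translation":[[328,623,30],[328,623,30],[328,623,30],[328,623,30],[328,623,30]],"yaw":[1.436,1.436,1.436,1.436,1.436],"gripper":[0,0,0,0,0]}' 30
```

```text
time_s: 0.52
ee_pos: [0.2764, -0.3339, 0.233]
eef_rot: [-3.141, -0.0, 0.962]
force: [1.1, -1.0, 1.0]
grip_width: 0.0938
```

```bash
python3 -m creep '{"translation":[[231,437,25],[231,437,25],[231,437,25],[231,437,25],[231,437,25]],"yaw":[0.806,0.806,0.806,0.806,0.806],"gripper":[0,0,0,0,0]}'
```

```text
time_s: 0.93
ee_pos: [0.3734, -0.1497, 0.2437]
eef_rot: [-3.141, 0.0, 1.588]
force: [0.2, 0.1, 0.4]
grip_width: 0.0937
```

```bash
python3 -m creep '{"translation":[[134,253,15],[134,253,15],[134,253,15],[134,253,15],[134,253,15]],"yaw":[0.18,0.18,0.18,0.18,0.18],"gripper":[0,0,0,0,0]}'
```

```text
time_s: 1.35
ee_pos: [0.4704, 0.0346, 0.2545]
eef_rot: [-3.141, 0.0, 1.768]
force: [1.8, -1.0, 1.1]
grip_width: 0.0942
```

```bash
python3 -m creep '{"translation":[[38,71,0],[38,71,0],[38,71,0]],"yaw":[0,0,0],"gripper":[60,60,60]}'
python3 - <<'E'
from h import *
grab('wrist');c=np.load('wrist.npz');save(c,'d.png')
print(c['ee'],c['rot'])
W=cloud(c).reshape(-1,3);x,y,z=W.T
m=(z>.147)&(z<.165)&(abs(x-.507)<.06)&(y>-.09)&(y<.3)
P=W[m];print(P.mean(0),np.median(z[m]),rect(P))
m=(z>.047)&(z<.059);print(rect(W[m]),np.median(z[m]))
E
```

```text
time_s: 1.6
ee_pos: [0.5098, 0.1106, 0.2535]
eef_rot: [-3.14, -0.001, 1.772]
force: [-1.2, -0.8, -0.0]
grip_width: 0.0775
[0.50977607 0.11058121 0.2534992 ] [-3.14001432e+00 -7.74127932e-04  1.77213825e+00]
[0.50261591 0.13162109 0.15547658] 0.15571002665577022 (array([508.3, 101.4]), array([ 36. , 300.1]), 11.5)
(array([543.2,  43.3]), array([244.3, 454.8]), 37.3) 0.05479595305727673
```

View pics/d.png

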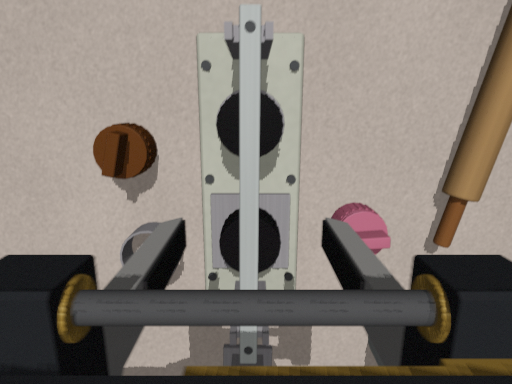

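The wrist view shows the bar vertical at column ≈250, 300 mm long. The square collar's cap is at (250,240) and the round one's at (250,125), which agrees with the fixed views. Bar top measures 155.7 mm (expected 156). Descending now.

```bash
python3 -m creep '{"translation":[[-2,-9,-35],[-2,-9,-70],[-2,-9,-95],[-2,-9,-103],[-2,-9,-103]],"yaw":[0,0,0,0,0],"gripper":[60,60,60,60,60]}'
```

```text
time_s: 2.07
ee_pos: [0.5059, 0.0984, 0.1491]
eef_rot: [-3.136, -0.0, 1.771]
force: [-1.0, -0.4, 0.3]
grip_width: 0.0716
```

```bash
python3 -m creep '{"translation":[[0,0,0],[0,0,0],[0,0,0],[0,0,0],[0,0,0]],"yaw":[0,0,0,0,0],"gripper":[255,255,255,255,255]}' 30
```

```text
time_s: 2.48
ee_pos: [0.5062, 0.0984, 0.1498]
eef_rot: [-3.137, -0.0, 1.771]
force: [-0.0, 0.4, -0.7]
grip_width: 0.0422
```

```bash
python3 -m creep '{"translation":[[1,3,0],[1,3,0],[1,3,0],[1,3,0],[1,3,0]],"yaw":[0,0,0,0,0],"gripper":[255,255,255,255,255]}' 30
```

```text
time_s: 2.9
ee_pos: [0.5072, 0.1015, 0.1499]
eef_rot: [-3.137, -0.0, 1.771]
force: [-0.0, 0.7, 0.2]
grip_width: 0.0155
```

```bash
python3 -m creep '{"translation":[[0,0,0],[0,0,0],[0,0,15],[0,0,40],[0,0,70]],"yaw":[0,0,0,0,0],"gripper":[255,255,255,255,255]}' 30
```

```text
time_s: 3.32
ee_pos: [0.5063, 0.1013, 0.2192]
eef_rot: [-3.133, -0.001, 1.771]
force: [0.6, 0.4, -1.9]
grip_width: 0.0156
```

```bash
python3 -m creep '{"translation":[[7,-36,0],[14,-76,0],[21,-115,0],[28,-155,0],[36,-195,0]],"yaw":[0,0,0,-0.01,-0.025],"gripper":[255,255,255,255,255]}'
```

```text
time_s: 3.73
ee_pos: [0.542, -0.0956, 0.219]
eef_rot: [-3.133, -0.001, 1.746]
force: [0.3, 0.1, -2.9]
grip_width: 0.0156
```

```bash
python3 -m creep '{"translation":[[7,-38,0],[14,-76,0],[22,-115,-10],[29,-150,-20],[29,-152,-20]],"yaw":[0,0,0,0,0],"gripper":[255,255,255,255,255]}'
python3 - <<'E'
from h import *
for n in('top','side','wrist'):
    grab(n);c=np.load(n+'.npz');W=cloud(c).reshape(-1,3);x,y,z=W.T
    print(n,c['ee'],c['rot'][2])
    b=c['ee']
    m=(z>b[2]-.02)&(z<b[2]+.012)&(abs(x-.572)<.07)&(y>-.44)&(y<-.09)
    P=W[m];print('bar',len(P),np.median(P[:,2]),rect(P))
    m=(z>.072)&(z<.115)&(abs(x-.572)<.07)&(y>-.44)&(y<-.09);P=W[m]
    for k in(P[:,1]>-.25,P[:,1]<=-.25):
        if k.sum(): print(' fork',k.sum(),P[k].mean(0).round(4),P[k].min(0).round(3),P[k].max(0).round(3))
save(np.load('wrist.npz'),'e.png')
E
```

```text
time_s: 4.15
ee_pos: [0.5701, -0.2526, 0.1957]
eef_rot: [-3.129, -0.002, 1.742]
force: [-0.9, 0.7, -2.6]
grip_width: 0.0152
top [ 0.57008433 -0.25263081  0.19573264] 1.741934288461131
bar 221 0.20128606255931777 (array([ 569.3, -251.7]), array([ 16.3, 300.3]), 9.7)
 fork 44 [ 0.5472 -0.1599  0.0901] [ 0.533 -0.168  0.074] [ 0.562 -0.152  0.101]
 fork 1 [ 0.5699 -0.3667  0.0909] [ 0.57  -0.367  0.091] [ 0.57  -0.367  0.091]
side [ 0.57015847 -0.25044127  0.19666014] 1.7425662957654993
bar 324 0.20214781633057333 (array([ 566.1, -233. ]), array([ 39.1, 270.5]), 15.3)
 fork 93 [ 0.5548 -0.157   0.0864] [ 0.533 -0.169  0.072] [ 0.578 -0.147  0.102]
 fork 29 [ 0.5978 -0.3501  0.0857] [ 0.568 -0.358  0.072] [ 0.61  -0.345  0.101]
wrist [ 0.57044947 -0.24860634  0.19762756] 1.7440304559101287
bar 11861 0.203493423687745 (array([ 565.8, -227.5]), array([ 39.7, 183.5]), 16.3)
 fork 436 [ 0.5584 -0.1608  0.0964] [ 0.534 -0.17   0.084] [ 0.579 -0.151  0.101]
```

View pics/e.png

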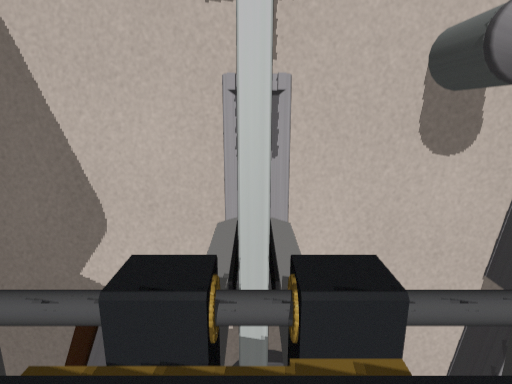

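The wrist view shows the bar at column ≈255 running in line over the rest's fork and plate at (257,150–240). It needs 9 mm more in −y. Rest centre ≈ (0.572,−0.258).

```bash
python3 -m creep '{"translation":[[2,-9,0],[2,-9,-20],[2,-9,-50],[2,-9,-75],[2,-9,-80]],"yaw":[0,0,0,0,0],"gripper":[255,255,255,255,255]}'
```

```text
time_s: 4.72
ee_pos: [0.5715, -0.255, 0.1148]
eef_rot: [-3.128, -0.005, 1.747]
force: [-0.0, -0.3, -3.3]
grip_width: 0.0153
```

```bash
python3 -m creep '{"translation":[[0,0,0],[0,0,0]],"yaw":[0,0],"gripper":[255,255]}'
python3 - <<'E'
from h import *
for n in('top','side'):
    grab(n);c=np.load(n+'.npz');W=cloud(c).reshape(-1,3);x,y,z=W.T
    print(n,c['ee'],c['rot'])
    b=c['ee']
    m=(z>b[2]+.001)&(z<b[2]+.012)&(abs(x-.572)<.05)&(y>-.44)&(y<-.09)
    P=W[m];print('bar',len(P),np.median(P[:,2]),rect(P),P[P[:,1]<-.38].mean(0),P[P[:,1]>-.13].mean(0))
E
```

```text
time_s: 4.88
ee_pos: [0.5719, -0.2546, 0.1156]
eef_rot: [-3.128, -0.005, 1.748]
force: [-0.5, 0.1, -2.9]
grip_width: 0.0157
top [ 0.57188088 -0.25458951  0.11564211] [-3.12800715 -0.00466189  1.74769088]
bar 183 0.12182022589424572 (array([ 570.7, -253.5]), array([ 17.7, 299.9]), 9.8) [ 0.59458612 -0.39102368  0.12096441] [ 0.54698455 -0.11704605  0.12221103]
side [ 0.57217628 -0.25488539  0.11637262] [-3.12914852 -0.00374043  1.74751816]
bar 250 0.12220405371031236 (array([ 568.1, -229.9]), array([ 37.4, 254.1]), 4.5) [nan nan nan] [ 0.5474967  -0.1155965   0.12188484]<stdin>:7: RuntimeWarning: Mean of empty slice.
  ret = um.true_divide(
```

```bash
python3 -m creep '{"translation":[[1,-4,0],[1,-4,-6],[1,-4,-12],[1,-4,-16],[1,-4,-18]],"yaw":[0,0,0,0,0],"gripper":[255,255,255,255,255]}'
```

```text
time_s: 5.4
ee_pos: [0.5729, -0.259, 0.0979]
eef_rot: [-3.129, -0.004, 1.747]
force: [-9.8, 3.5, 19.8]
grip_width: 0.0157
```

```bash
python3 -m creep '{"translation":[[0,0,0],[0,0,0]],"yaw":[0,0],"gripper":[255,255]}'
```

```text
time_s: 5.57
ee_pos: [0.573, -0.259, 0.098]
eef_rot: [-3.129, -0.004, 1.747]
force: [-2.3, 0.4, 0.8]
grip_width: 0.0158
```

```bash
python3 -m creep '{"translation":[[0,0,0],[0,0,0],[0,0,0],[0,0,0],[0,0,0]],"yaw":[0,0,0,0,0],"gripper":[120,110,110,110,110]}'
```

```text
time_s: 5.98
ee_pos: [0.573, -0.259, 0.0979]
eef_rot: [-3.129, -0.004, 1.747]
force: [0.8, 0.6, -0.1]
grip_width: 0.0457
```

```bash
python3 -m creep '{"translation":[[0,0,0],[0,0,20],[0,0,55],[0,0,90],[0,0,115]],"yaw":[0,0,0,0,0],"gripper":[110,110,110,110,110]}'
python3 - <<'E'
from h import *
o=ctrl.get_obs();print(o['ee_pos'])
for n in('top','wrist'):
    grab(n);c=np.load(n+'.npz');W=cloud(c).reshape(-1,3);x,y,z=W.T
    m=(z>.098)&(z<.112)&(abs(x-.572)<.05)&(y>-.44)&(y<-.09)
    P=W[m];print('bar',len(P),np.median(P[:,2]),rect(P))
save(np.load('wrist.npz'),'f.png')
E
```

```text
time_s: 6.4
ee_pos: [0.5733, -0.2591, 0.2162]
eef_rot: [-3.131, -0.002, 1.747]
force: [0.2, -0.6, 0.8]
grip_width: 0.0533
[ 0.57327599 -0.25911287  0.2161683 ]
bar 173 0.10380568288993486 (array([ 566.3, -258.2]), array([ 42.6, 300.2]), 7.0)
bar 6038 0.10374340274858063 (array([ 573.8, -259.8]), array([ 43.5, 298.3]), 10.1)
```

View pics/f.png

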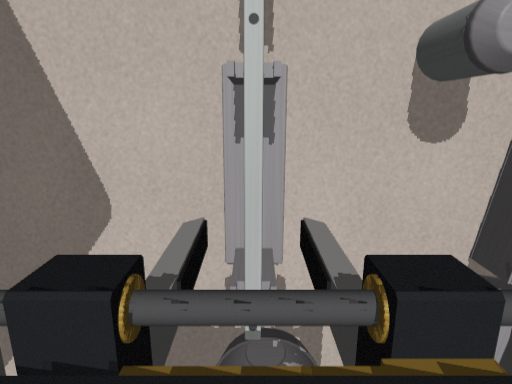

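The wrist view shows the bar (column 254) lying between the lips of both forks, at (254,70) and (254,330). Its top is at 103.8 mm (expected 104) and its centre is within about 2 mm of the rest's. On to the cap.

```bash
python3 -m creep '{"translation":[[-7,38,10],[-14,78,20],[-21,118,25],[-28,158,25],[-35,198,25]],"yaw":[0,0,0.01,0.023,0.023],"gripper":[110,110,110,110,110]}'
```

```text
time_s: 6.92
ee_pos: [0.5384, -0.0599, 0.2425]
eef_rot: [-3.135, 0.001, 1.771]
force: [1.3, 0.1, -0.1]
grip_width: 0.0536
```

```bash
python3 -m creep '{"translation":[[-8,38,0],[-8,40,0],[-8,40,0]],"yaw":[0,0,0],"gripper":[110,110,110]}'
python3 - <<'E'
from h import *
o=ctrl.get_obs();print(o['ee_pos'],o['eef_rot'])
for n in('top','side','wrist'):
    grab(n);c=np.load(n+'.npz');W=cloud(c);x,y,z=np.moveaxis(W,-1,0)
    lum=c['pixels'].max(-1)
    for nm,lo,hi in(('gripbar',.122,.135),('body',.098,.108),('collar',.058,.066)):
        m=(z>lo)&(z<hi)&(abs(x-.519)<.06)&(abs(y-.043)<.056)
        P=W[m]
        if len(P)>5: print(n,nm,len(P),P.mean(0).round(4),np.median(P[:,2]).round(4),rect(P))
save(np.load('wrist.npz'),'g.png')
E
```

```text
time_s: 7.17
ee_pos: [0.53, -0.0182, 0.242]
eef_rot: [-3.134, 0.0, 1.774]
force: [1.0, -0.4, 0.7]
grip_width: 0.0532
[ 0.53002367 -0.0181752   0.24196435] [-3.13414828e+00  4.89029678e-04  1.77388604e+00]
top body 11 [0.5435 0.0392 0.1042] 0.1039 (array([543.7,  38.7]), array([16.5,  5.5]), 74.0)
top collar 85 [0.543  0.0675 0.0618] 0.0617 (array([515.8,  59.3]), array([108. ,  75.6]), 1.6)
side gripbar 72 [0.5193 0.0456 0.128 ] 0.128 (array([525. ,  28.1]), array([16.3, 91.3]), 18.5)
side body 221 [0.5185 0.0508 0.1023] 0.1023 (array([518.4,  34.1]), array([92.2, 60.2]), 87.9)
side collar 342 [0.5169 0.061  0.0621] 0.0621 (array([521. ,  46.7]), array([ 94.5, 127.7]), 13.1)
wrist gripbar 1055 [0.5196 0.0466 0.1286] 0.1286 (array([526.3,  26.6]), array([19.2, 89.7]), 18.7)
wrist body 2862 [0.5194 0.0467 0.1028] 0.1028 (array([519.4,  31.9]), array([89.7, 61.1]), 89.8)
wrist collar 4113 [0.519  0.0486 0.0628] 0.0628 (array([518.7,  46.3]), array([ 92.1, 129.7]), 13.7)
```

View pics/g.png

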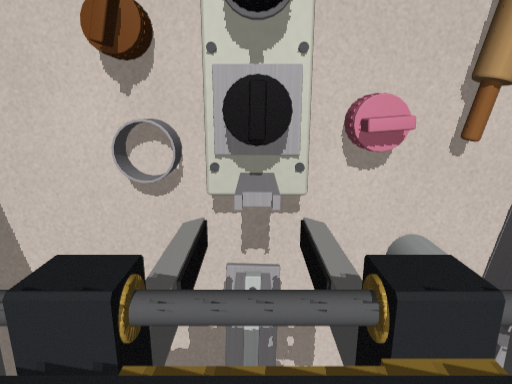

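The wrist view shows the cap on the square collar at (258,110) with its grip bar vertical, brown at (118,25), pink at (380,123), and the round-collar cap at the top edge. Cap centre ≈ (0.5195,0.0466), top 128.6 mm (expected 129). The tips stand 19 mm ahead of the TCP and the body top is at 103 mm, so I grip with the TCP at z≈0.125.

```bash
python3 -m creep '{"translation":[[-5,33,0],[-10,65,-10],[-10,65,-40],[-10,65,-70],[-10,65,-80]],"yaw":[0,0,0,0,0],"gripper":[110,110,110,110,110]}'
```

```text
time_s: 7.73
ee_pos: [0.5192, 0.0433, 0.158]
eef_rot: [-3.129, -0.0, 1.769]
force: [-0.9, 0.4, -1.1]
grip_width: 0.0534
```

```bash
python3 -m creep '{"translation":[[0,0,0],[0,0,0]],"yaw":[0,0],"gripper":[110,110]}'
```

```text
time_s: 7.9
ee_pos: [0.5194, 0.0423, 0.1579]
eef_rot: [-3.127, -0.0, 1.767]
force: [-0.2, -0.2, 0.4]
grip_width: 0.0538
```

```bash
python3 -m creep '{"translation":[[0,4,0],[0,4,-15],[0,4,-28],[0,4,-33],[0,4,-33]],"yaw":[0,0,0,0,0],"gripper":[110,110,110,110,110]}'
```

```text
time_s: 8.32
ee_pos: [0.5195, 0.0462, 0.1251]
eef_rot: [-3.127, -0.0, 1.767]
force: [0.5, -0.0, -0.1]
grip_width: 0.0533
```

```bash
python3 -m creep '{"translation":[[0,0,0],[0,0,0],[0,0,0],[0,0,0],[0,0,0]],"yaw":[0,0,0,0,0],"gripper":[255,255,255,255,255]}' 45
```

```text
time_s: 8.73
ee_pos: [0.5196, 0.0462, 0.1255]
eef_rot: [-3.128, -0.0, 1.767]
force: [0.6, -0.2, 0.4]
grip_width: 0.0234
```

```bash
python3 -m creep '{"translation":[[0,0,0],[0,0,0],[0,0,0],[0,0,0]],"yaw":[0,0,0,0],"gripper":[255,255,255,255]}' 45; python3 -c "
from h import *;o=ctrl.get_obs();print(o['moment'],o['qpos'])"
```

```text
time_s: 9.07
ee_pos: [0.5198, 0.0461, 0.1257]
eef_rot: [-3.128, -0.0, 1.767]
force: [-1.5, -1.1, 2.1]
grip_width: 0.0137
[-0.13056763 -0.04315453  0.01229068] [ 0.01936574  0.34999474  1.69933154 -0.00239122  1.10540421 -0.17566883]
```

```bash
python3 -m creep '{"translation":[[0,0,0],[0,0,0],[0,0,0],[0,0,0],[0,0,0]],"yaw":[0.05,0.1,0.15,0.2,0.25],"gripper":[255,255,255,255,255]}' 45; python3 -c "
from h import *;o=ctrl.get_obs();print(o['moment'])"
```

```text
time_s: 9.48
ee_pos: [0.5198, 0.0463, 0.1257]
eef_rot: [-3.129, -0.001, 2.018]
force: [0.0, 0.9, 1.3]
grip_width: 0.0139
[ 0.14457629 -0.07990686 -1.04569328]
```

```bash
python3 -m creep '{"translation":[[0,0,0],[0,0,0]],"yaw":[0.05,0.09],"gripper":[255,255]}' 45; python3 -c "
from h import *;o=ctrl.get_obs();print(o['moment'])"
```

```text
time_s: 9.65
ee_pos: [0.5196, 0.0466, 0.1257]
eef_rot: [-3.129, -0.002, 2.109]
force: [-1.6, 3.8, 2.5]
grip_width: 0.0156
[ 0.59020563  0.08517663 -1.11772555]
```

The moment is about −1.1 N m and the grip is spreading (13.9→15.6 mm), so this is the stop. Turning the other way.

```bash
python3 -m creep '{"translation":[[0,0,0],[0,0,0],[0,0,0],[0,0,0],[0,0,0]],"yaw":[-0.1,-0.2,-0.3,-0.4,-0.5],"gripper":[255,255,255,255,255]}' 45; python3 -c "
from h import *;o=ctrl.get_obs();print(o['moment'])"
```

```text
time_s: 10.07
ee_pos: [0.5196, 0.0468, 0.1257]
eef_rot: [-3.129, -0.002, 1.604]
force: [-0.6, 1.5, 0.4]
grip_width: 0.0139
[ 0.13605437 -0.14357003 -0.03563166]
```

```bash
python3 -m creep '{"translation":[[0,0,0],[0,0,0],[0,0,0]],"yaw":[-0.08,-0.16,-0.24],"gripper":[255,255,255]}' 45; python3 -c "
from h import *;o=ctrl.get_obs();print(o['moment'],o['qpos'])"
```

```text
time_s: 10.32
ee_pos: [0.5196, 0.0469, 0.1256]
eef_rot: [-3.129, -0.003, 1.36]
force: [0.1, 0.7, 1.0]
grip_width: 0.0139
[ 0.12512598 -0.18437861  0.05584125] [0.01730175 0.34909449 1.70073476 0.00601382 1.10374545 0.22496062]
```

```bash
python3 -m creep '{"translation":[[0,0,0],[0,0,0],[0,0,0],[0,0,0],[0,0,0]],"yaw":[-0.1,-0.2,-0.3,-0.4,-0.5],"gripper":[255,255,255,255,255]}' 45
```

```text
time_s: 10.73
ee_pos: [0.5197, 0.0471, 0.1256]
eef_rot: [-3.129, -0.003, 0.856]
force: [1.2, 0.4, -0.0]
grip_width: 0.0139
```

```bash
python3 -m creep '{"translation":[[0,0,0],[0,0,0],[0,0,0],[0,0,0]],"yaw":[-0.1,-0.2,-0.29,-0.29],"gripper":[255,255,255,255]}' 45; python3 -c "
from h import *;o=ctrl.get_obs();print(o['moment'],o['qpos'])
save(grab('wrist'),'h.png')"
```

```text
time_s: 11.07
ee_pos: [0.5197, 0.0471, 0.1256]
eef_rot: [-3.129, -0.003, 0.561]
force: [0.3, 1.0, 0.8]
grip_width: 0.0137
[-0.12213563  0.0152664  -0.01433176] [0.01414633 0.345083   1.70628225 0.01406759 1.09449807 1.01725917]
```

View pics/h.png

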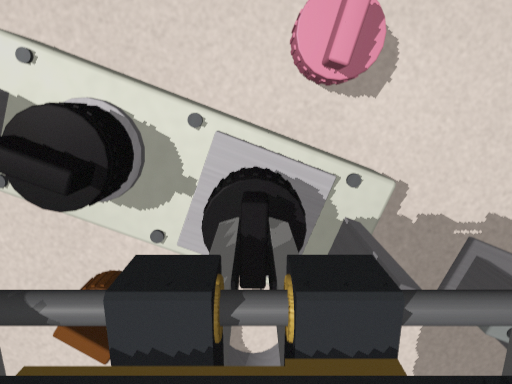

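The cap (255,205) turned with the jaws, with its grip bar in line with the fingers. The other cap at (65,160) has not moved. Trial lift.

```bash
python3 -m creep '{"translation":[[0,0,2],[0,0,4],[0,0,6],[0,0,8]],"yaw":[0,0,0,0],"gripper":[255,255,255,255]}' 45
```

```text
time_s: 11.45
ee_pos: [0.5196, 0.0471, 0.1338]
eef_rot: [-3.129, -0.003, 0.568]
force: [-0.0, 0.2, -0.8]
grip_width: 0.0135
```

Free, and only the cap's weight shows. Lifting straight up.

```bash
python3 -m creep '{"translation":[[0,0,10],[0,0,20],[0,0,30],[0,0,45],[0,0,65]],"yaw":[0,0,0,0,0],"gripper":[255,255,255,255,255]}'
```

```text
time_s: 11.87
ee_pos: [0.5193, 0.0471, 0.1997]
eef_rot: [-3.128, -0.002, 0.568]
force: [-0.1, -0.4, -1.8]
grip_width: 0.0141
```

```bash
python3 -m creep '{"translation":[[0,0,20],[0,0,40],[0,0,60],[0,0,70],[0,0,70]],"yaw":[0,0,0,0,0],"gripper":[255,255,255,255,255]}'; python3 -m creep '{"translation":[[0,0,0],[0,0,0],[0,0,0],[0,0,0],[0,0,0]],"yaw":[0,0,0,0,0],"gripper":[255,255,255,255,255]}'
python3 - <<'E'
from h import *
a=grab('side');b=grab('top');o=ctrl.get_obs();print(o['ee_pos'],o['eef_rot'],o['force'],o['grip_width'],abs(o['joint_vel']).max())
im=np.hstack([cv2.resize(a['pixels'][90:330,170:350],(400,533)),cv2.resize(b['pixels'][110:280,130:430][:, :],(400,227)) if 0 else np.vstack([cv2.resize(b['pixels'][110:280,130:430],(400,227)),np.zeros((306,400,3),np.uint8)])])
cv2.imwrite('pics/i.png',im[:,:,::-1])
W=cloud(np.load('top.npz')).reshape(-1,3);x,y,z=W.T
m=(z>.098)&(z<.112)&(abs(x-.572)<.05)&(y>-.44)&(y<-.09);print('bar',np.median(z[m]),rect(W[m]))
W=cloud(np.load('side.npz'));x,y,z=np.moveaxis(W,-1,0)
m=(np.array(a['pixels']).max(-1)<60)&(abs(x-.52)<.05)&(abs(y-.047)<.06)&(z>.15);print('dark z',np.percentile(z[m],[0,2,10]))
E
```

```text
time_s: 12.28
ee_pos: [0.5199, 0.0471, 0.2724]
eef_rot: [-3.13, -0.006, 0.568]
force: [0.1, 0.0, -1.0]
grip_width: 0.0142
time_s: 12.7
ee_pos: [0.5198, 0.0471, 0.2718]
eef_rot: [-3.13, -0.005, 0.568]
force: [0.3, -0.1, -0.6]
grip_width: 0.0137
[0.51982993 0.04707177 0.2720388 ] [-3.13012293 -0.00498004  0.56833735] [-0.78755143  0.29958614 -1.11557813] 0.013859138842780996 0.0037846991377278403
bar 0.10382997097318614 (array([ 572. , -257.5]), array([ 43.3, 298.9]), 10.0)
dark z [0.20842702 0.22566137 0.25112364]
```

View pics/i.png

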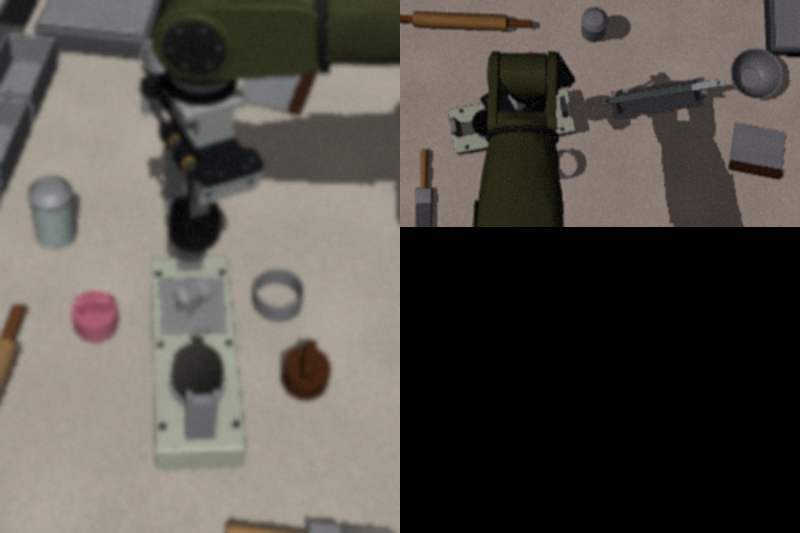

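The side view shows the cap held upright in the jaws at (195,222) above the bare square collar at (193,303). The other cap is on at (197,372) and everything around is in place. The top inset shows the bar in the rest at (665,95). Handing in.

```bash
python3 -c "
from station import ctrl;print(ctrl.hand_in())"
```

```text
the job is handed in; nothing more can be done
None
```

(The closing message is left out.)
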